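# Reset the stay of the tall carton guide to its end hole

## Task

The carton guide with the tall back stop has to take a longer carton. Take hold of the black grip of its stay, lift the stay off the pin, move the stop away from the front lip and drop the end hole of the stay, the one next to the grip, over the pin so that the stay lies flat again. Leave the other guide, with the low stop, set as it is.

Things in the scene. Friction and masses are not known exactly. Their poses are not given: they have to be found in the camera images.
- tall_guide: Fixed guide with the tall upright back stop (top 122 mm above the table; the other, otherwise equal guide has a low one, 47 mm). Grey bed 380 (x) x 170 (y) x 12 mm. Origin: centre of its underside, on the table. x runs along the bed from the front lip (31 mm high, at x = -183 mm) to the stop, y left, z up. The stay lies along x at y = -62 mm; its pin stands at x = -30 mm.
- tall_stop (a joint): Slide of the tall guide's stop along the guide's x in m: grows away from the lip, -0.062 to 0.062, about 0 at the start; moves with about 2 N. It carries the hinge of the stay, level along y, 36 mm above the table, at x = 100 mm + this value.
- tall_stay (a joint): Swing of the tall guide's stay in rad: 0 flat, growing as the grip end rises (to 0.7). A steel bar 34 mm wide, 6 mm thick, from the hinge towards the lip; it only swings and slides along x with the stop. Three oblong holes, 32 mm along x, 20 mm across, centred 80, 130 and 180 mm from the hinge; at the start the middle one is over the pin. Let go, it falls flat by its own weight.
- tall_grip (a point): Middle of the black upright grip on the tall guide's stay, 230 mm from the hinge: 36 mm along the guide's x, 14 mm along y, 45 mm high. Stay flat: 70 mm above the table, 14 mm below the grip's top, 31 mm above the bar. Pinch it from above with the fingers closing along the guide's y. Raise it 35 to 60 mm to clear the pin; it turns 0.15 to 0.26 rad between the fingers as the bar swings.
- tall_pin (a point): Centre of the rounded top of the tall guide's fixed steel pin: 12 mm in diameter, its top 49 mm above the table, 10 mm above the flat bar.
- tall_end_hole (a point): Centre of the stay's end hole, the one nearest the grip (50 mm from it), at the bar's upper face, 39 mm above the table when flat; at the start about 50 mm from the pin on the lip's side. It drops over the pin when its centre is within 10 mm of the pin along the guide's x.
- low_grip (a point): The same point on the grip of the other guide, with the low back stop, which must stay as it is.

How it is judged (in metres and radians):
On the way:
1. the stay of the tall guide is lifted clear of its pin (value of joint tall_stay above 0.12 rad), for 0.1 s.
At the end, for the whole second after the job is handed in: The stay of the tall guide lies flat (within 0.03 rad) with its end hole over the pin (centre of the hole within 14 mm of the pin's, seen from above) (value of joint tall_stay below 0.03 rad and horizontal distance between tall_end_hole and tall_pin below 0.014 m); the robot touches nothing.
It fails at once if the stay or stop of the low guide is shifted (its grip more than 20 mm from where it was) (distance of low_grip from where it was at the start of the episode above 0.02 m).
It also fails if it takes over 32 s, if anything falls off the work surface, if the arm or the gripper's body presses on something with over 40 N, if the wrist force passes 120 N, or if a joint passes its speed limit or range.

## Robot

A 6-joint arm with a two-finger parallel gripper is mounted at the origin on a cart in front of the work surface, level with it; the furniture and walls round the work are solid. World frame = base frame: x ahead of the robot, y to its left, z up, the work surface at z = 0. Lengths are in mm, angles in rad, forces in N, time in s.
With the tool pointing down it reaches from about 275 to 850 mm from the base axis. Payload 19 kg.
Tool frame: the origin (TCP) lies at the very end of the fingers, on their centre line; the grasp point (between the pads) lies 19 mm behind it; z points along the fingers, y is the line along which they close (so a half turn about z gives the same grasp; the last joint's range is limited). The gripper opens to 85 mm and grips with 20 to 120 N. Pads are 22 mm wide; open, the fingers measure 114 mm over their backs; the gripper's body (76 mm by 85 mm) begins 54 mm behind the grasp point. The pads swing forward as they close: fully open they stand 13 mm farther back than shut.
Start: joints at [-1.401, 0.15, 1.437, -0, 1.554, -0.134], TCP at [171.984, -548.645, 231.267] pointing down, gripper open.
Joint ranges: [-2.8, 2.8], [-0.68, 2.1], [0.12, 2.68], [-1.39, 4.53], [0.16, 2.79], [-2.81, 2.81]. Speed limits (rad/s): [1.89, 1.89, 2.22, 3.01, 3.01, 3.01].

## Interface

Orientations are given as a 3x3 rotation matrix whose columns are the frame's x, y, z axes.
In Python, from bench import telemetry, camera, workorder gives the robot as it stands.
- The arm moves only by the shell command python3 -m pendant 'ROWS' [OPENING] [FORCE]. ROWS is a JSON object of lists of equal length, an entry for each row: "xyz": the shift along the tool's x, y, z in m, a list of three; "twist": the turn, a rotation vector about the tool's x, y, z in units of 5 degrees (1.0 is 5 degrees), a list of three. A call has 1 to 5 rows; each row shifts and turns the commanded pose from where the row before left it, along the tool's axes as they then stand; what a row does not reach is not made up. A row lasts 1/8 s, in which the tool goes at most 62.5 mm and 10.7 degrees, less where a joint would pass 70% of its speed; a pose out of reach is approached as far as the arm can. A call is refused whole if a number of a shift passes 0.0625 or a number of a turn 1, either way. A call with a gripper value outside its range is refused whole. OPENING is the gripper's target within -1 to 1 (shut at 1, half-way at 0, fully open at -1), set as the call begins (- or left out, the last holds). The fingers move at their own pace and stop on an object; FORCE is the grip in N (left out, the last holds). Time passes only in rows, so rows that do not move let the fingers close. It gives the time, the measured TCP pose, the force, the opening and the grip force at its end, in the units of the state.
- telemetry.state(): the state, without advancing time (a new reading comes with each control period).
- camera(name): name is "side" or "top" or "wrist"; returns a dict with "color" (480x640x3 uint8, red, green, blue), "fx", "fy", "cx", "cy" (pixels), "k1" (the pictures are not rectified: a ray, as slopes to the right and down, at radius r is drawn at 1 + k1 r^2 times it, then the intrinsics apply), "origin" and "orientation" of the camera in the world; the wrist camera has in their place "T_tool_cam" (4x4, takes a point from camera to tool coordinates, whose origin is the TCP and whose axes are the flange's). Camera axes: x right, y down, z forward; pixel columns grow to the right and rows downward; lengths in mm; the calibration is good to about 2 mm. A picture is of the moment at which its call begins: read the wrist's pose just before it. There is no depth.
- workorder.finish_job(): hands the job in; it is judged then, once.
The state is a dict: "clock": time; "joint_pos": joint angles; "joint_velocities": joint speeds; "effort": joint torques, N m; "tool_pos": TCP position; "eef_rot": TCP orientation; "wrist_force": force on the tool from outside, world axes, zero at the start; "moment": the same for the moment, N m; "grip_width": opening from 0.0 (shut) to 1.0 (fully open); "gripper_force": force on a finger pad.
Only numpy, scipy, OpenCV 4.12 (cv2) and the standard library are available. Lean on these libraries where they do the work, as an engineer would, in place of code of your own. Each camera call takes 0.05 s, during which the arm holds its last target. There are 200 camera calls.

## Working session

There is one attempt and no reset: what is moved stays moved. The work goes in short steps, Python scripts to look and compute and a shell command to move; the robot and the scene stay as the last step left them, time stands still between calls to the robot, and variables do not carry over. Pictures are saved under pics/ and viewed, at most 10 in all, crops included, and the job is handed in when it is done.

```bash
mkdir -p pics; python3 - <<'E'
from bench import telemetry, camera
import cv2,json
s=telemetry.state();print(s)
for n in("top","side","wrist"):
    c=camera(n);cv2.imwrite(f"pics/{n}0.png",c["color"][:,:,::-1]);c.pop("color");print(n,c)
E
```

```text
{'clock': 0.0, 'joint_pos': array([-1.40100450e+00,  1.50986211e-01,  1.43801267e+00, -1.35331651e-06,
        1.55374627e+00, -1.33991012e-01]), 'joint_velocities': array([ 1.36237975e-03, -2.14524917e-03,  1.92886000e-03,  4.56255607e-04,
       -7.18555567e-04, -1.06186309e-05]), 'effort': array([-9.84042854e-04, -7.13044024e+01, -5.70858729e+01, -1.25869392e-04,
        8.66922695e-03,  2.45086665e-05]), 'tool_pos': array([ 171.94838223, -548.45394242,  230.68445876]), 'eef_rot': array([[ 9.54211760e-01,  2.99131875e-01, -1.96079306e-04],
       [ 2.99131901e-01, -9.54211096e-01,  1.13569519e-03],
       [ 1.52621583e-04, -1.14234728e-03, -9.99999336e-01]]), 'wrist_force': array([-0.41929452, -0.31242307, -0.13079997]), 'moment': array([-0.04254579, -0.00589011,  0.01626348]), 'gripper_force': 0.0, 'grip_width': 0.9999282932540449}
top {'fx': 565.0964610493786, 'fy': 565.0964610493786, 'cx': 325.29326848917066, 'cy': 234.09329415534285, 'k1': -0.15424381547560215, 'origin': array([ 449.91681011,   -2.24573632, 1079.71916233]), 'orientation': array([[-0.01113257, -0.98760788,  0.1
[... 259 characters left out ...]
([110.63309524, 725.73340982, 835.59819435]), 'orientation': array([[-0.83369071, -0.37053422,  0.40946817],
       [-0.55220002,  0.56728967, -0.61094808],
       [-0.00590989, -0.73545008, -0.67755314]])}
wrist {'fx': 382.86685626764205, 'fy': 382.86685626764205, 'cx': 321.41555041972293, 'cy': 233.2058374252623, 'k1': 0.024493242769590227, 'T_tool_cam': array([[-1.50654276e-03, -9.46335095e-01, -3.23183567e-01,
         8.34188556e+01],
       [ 9.99998861e-01, -1.39710171e-03, -5.70618935e-04,
        -1.35352385e+00],
       [ 8.84764104e-05, -3.23184059e-01,  9.46336122e-01,
        -1.42658359e+02],
       [ 0.00000000e+00,  0.00000000e+00,  0.00000000e+00,
         1.00000000e+00]])}
```

View pics/top0.png

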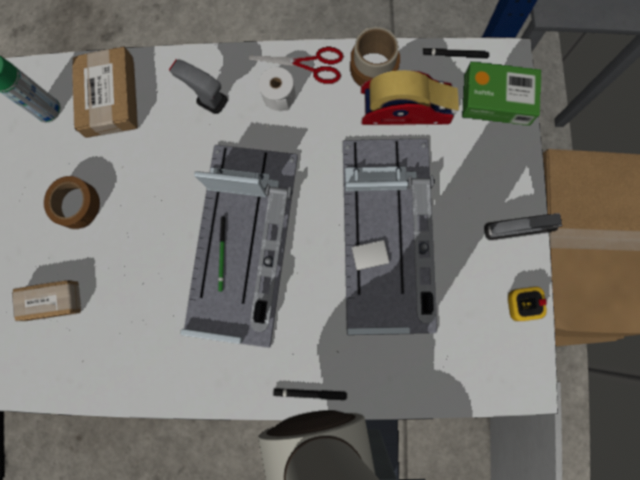

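View pics/side0.png

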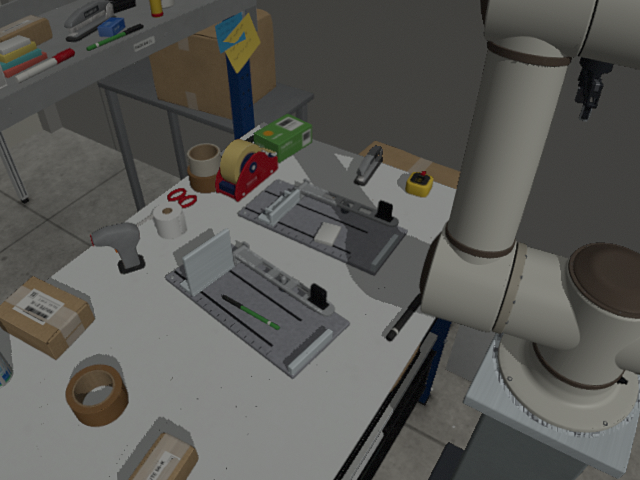

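The tall guide is the left one: in the top view its stop is near (232,182), the grip near (261,311) and the pin near (268,258). In the side view the stop is near (208,262) and the grip near (319,296). The low guide lies to the right, with its grip at (427,303) in the top view.

```bash
cat > h.py <<'E'
import numpy as np,cv2
def ray(c,p):
    K=np.array([[c["fx"],0,c["cx"]],[0,c["fy"],c["cy"]],[0,0,1]])
    u=cv2.undistortPoints(np.array([[p]],float),K,np.array([c["k1"],0,0,0]))[0,0]
    d=c["orientation"]@np.array([u[0],u[1],1]);return c["origin"],d/np.linalg.norm(d)
def plane(c,p,z):
    o,d=ray(c,p);return o+d*(z-o[2])/d[2]
def tri(c1,p1,c2,p2):
    (o,d),(q,e)=ray(c1,p1),ray(c2,p2)
    t=np.linalg.lstsq(np.stack([d,-e],1),q-o,rcond=None)[0]
    a,b=o+d*t[0],q+e*t[1];return (a+b)/2,np.linalg.norm(a-b)
def wristcam(c,s):
    T=c["T_tool_cam"];c["origin"]=s["tool_pos"]+s["eef_rot"]@T[:3,3];c["orientation"]=s["eef_rot"]@T[:3,:3];return c
E
python3 - <<'E'
from h import *
from bench import camera
t,s=camera("top"),camera("side")
for c,x,y,w,h in((t,180,130,130,230),(s,160,215,200,170)):
    g=cv2.cvtColor(c["color"],cv2.COLOR_RGB2GRAY)[y:y+h,x:x+w]
    n,l,st,ce=cv2.connectedComponentsWithStats((g<38).astype(np.uint8))
    for i in range(1,n):
        if st[i,4]>20: print(st[i]+[x,y,0,0,0],ce[i]+[x,y])
a=t["color"][130:360,180:310];b=s["color"][215:365,160:360]
A=cv2.resize(a,None,fx=2.5,fy=2.5,interpolation=3);B=cv2.resize(b,None,fx=2.3,fy=2.3,interpolation=3)
im=np.zeros((580,790,3),np.uint8);im[:A.shape[0],:A.shape[1]]=A;im[:B.shape[0],327:327+B.shape[1]]=B
cv2.imwrite("pics/crop.png",np.clip(im[:,:,::-1]*1.5,0,255).astype(np.uint8))
for n,p in dict(bl=(220,143),br=(299,152),fr=(271,346),fl=(183,333)).items(): print(n,plane(t,p,12).round())
E
```

```text
[221 149   5  19  37] [223.18918919 159.48648649]
[261 152   6  26  72] [263.55555556 163.66666667]
[201 193  18 104 164] [209.         244.57317073]
[243 198  17 105 166] [250.59036145 249.13855422]
[221 217   5  25 103] [222.87378641 228.67961165]
[254 300  13  23 227] [260.00440529 310.92070485]
[324 215  36  15  55] [344.43636364 222.92727273]
[278 222  36  16  44] [296.54545455 229.75      ]
[333 246  18   8  26] [342.5        249.53846154]
[175 271  12   9  26] [180.26923077 275.5       ]
[230 271  71  50 140] [265.90714286 295.90714286]
[308 284  21  26 318] [317.92138365 296.53144654]
[201 292  71  54 179] [236.20670391 318.48044693]
[222 295  20  14  87] [231.47126437 301.1954023 ]
bl [806. 234.  12.]
br [784.  76.  12.]
fr [408. 130.  12.]
fl [433. 299.  12.]
```

View pics/crop.png

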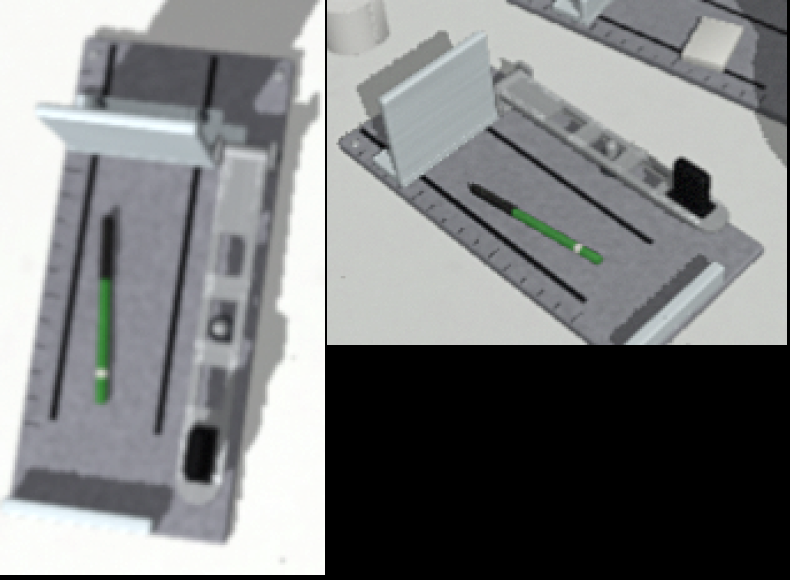

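The crop shows the grip at about (260,311) in the top view and (318,296) in the side view. The pin in the middle hole is at top (268,261), side (282,280), and the end hole is empty.

```bash
python3 - <<'E'
from h import *
from bench import camera
t,s=camera("top"),camera("side")
g=cv2.cvtColor(t["color"],cv2.COLOR_RGB2GRAY)
for x,y,w,h in((198,195,24,100),(240,200,22,102)):
    v,u=np.where(g[y:y+h,x:x+w]<40)
    if x<220: k=u+x<219-(v+y-195)*0.18; u,v=u[k],v[k]
    P=np.array([plane(t,(a+x,b+y),12)[:2] for a,b in zip(u,v)],np.float32)
    vx,vy,x0,y0=cv2.fitLine(P,cv2.DIST_HUBER,0,.01,.01).ravel();print("slot yaw deg",np.degrees(np.arctan(vy/vx)),x0,y0,len(P))
print("grip",tri(t,(260,310.9),s,(317.9,296.5)))
print("pin",tri(t,(268,260.8),s,(282,280)), plane(t,(268,260.8),49))
# grip top face: side view top edge mid & top view
print("grip top",plane(t,(260,310.9),76),tri(t,(259.8,309.5),s,(318.5,286)))
E
```

```text
slot yaw deg -8.202369 608.9588 250.54591 157
slot yaw deg -7.99909 591.8365 169.92259 183
grip (array([474.03398607, 145.22301702,  56.02780809]), np.float64(1.7073789580438883))
pin (array([568.20351694, 133.76150561,  37.64112596]), np.float64(3.9513926574642184)) [565.17674823 131.33147379  49.        ]
grip top [472.81599049 141.96248557  76.        ] (array([475.60306751, 141.64787955,  82.36972446]), np.float64(1.0458296678347774))
```

```bash
python3 -m pendant '{"xyz":[[0.033,-0.038,0],[0.029,-0.040,0],[0.026,-0.043,0],[0.022,-0.045,0],[0.018,-0.047,0]],"twist":[[0,0,1],[0,0,1],[0,0,1],[0,0,1],[0,0,1]]}' -1 60
python3 -m pendant '{"xyz":[[0.014,-0.048,0],[0.014,-0.048,0],[0.014,-0.048,0],[0.014,-0.048,0],[0.014,-0.048,0]],"twist":[[0,0,0],[0,0,0],[0,0,0],[0,0,0],[0,0,0]]}'
```

```text
clock: 0.98
tool_pos: [272.6, -317.7, 231.4]
eef_rot: [[0.991, -0.135, 0.0], [-0.135, -0.991, -0.0], [0.0, 0.0, -1.0]]
wrist_force: [0.7, 0.5, 1.0]
grip_width: 1.001
gripper_force: 0.0
clock: 1.6
tool_pos: [373.7, -89.0, 231.6]
eef_rot: [[0.991, -0.132, 0.001], [-0.132, -0.991, -0.0], [0.001, 0.0, -1.0]]
wrist_force: [1.6, -0.3, -0.2]
grip_width: 1.003
gripper_force: 0.0
```

```bash
python3 -m pendant '{"xyz":[[0.014,-0.048,0],[0.014,-0.048,0],[0.014,-0.048,0],[0.013,-0.048,0],[0.013,-0.048,0]],"twist":[[0,0,0.1],[0,0,0],[0,0,0],[0,0,0],[0,0,0]]}'
python3 -m pendant '{"xyz":[[0,0,0],[0,0,0]],"twist":[[0,0,0],[0,0,0]]}'
python3 - <<'E'
from h import *
from bench import camera,telemetry
s=telemetry.state();c=wristcam(camera("wrist"),s)
cv2.imwrite("pics/w1.png",c["color"][:,:,::-1])
g=cv2.cvtColor(c["color"],cv2.COLOR_RGB2GRAY)
n,l,st,ce=cv2.connectedComponentsWithStats((g<38).astype(np.uint8))
print(s["tool_pos"],c["origin"])
for i in range(1,n):
    if st[i,4]>100: print(st[i],ce[i],plane(c,ce[i],80))
E
```

```text
clock: 2.22
tool_pos: [474.5, 139.4, 231.5]
eef_rot: [[0.99, -0.14, 0.0], [-0.14, -0.99, 0.0], [0.0, -0.0, -1.0]]
wrist_force: [0.0, -1.1, -0.2]
grip_width: 0.999
gripper_force: 0.0
clock: 2.48
tool_pos: [473.9, 137.5, 231.1]
eef_rot: [[0.99, -0.14, -0.0], [-0.14, -0.99, -0.0], [-0.0, 0.0, -1.0]]
wrist_force: [0.5, -0.5, 0.4]
grip_width: 1.003
gripper_force: 0.0
[473.86253767 137.49120795 231.14660931] [556.11827409 127.17417264 373.7673422 ]
[157   0  23 141 716] [167.93435754  62.74860335] [596.39529203 229.64533906  80.        ]
[182   0  19  56 385] [191.13766234  26.16623377] [616.18053186 207.8379817   80.        ]
[258   0   9  79 308] [262.07142857  33.71103896] [605.17251214 161.1054221   80.        ]
[595   0  17 122 757] [602.82562748  59.71466314] [554.57979012 -69.27995388  80.        ]
[    0   314   640   166 40015] [333.11983006 435.63896039] [247.055767   159.75065523  80.        ]
[465 322  21  17 104] [475.04807692 331.57692308] [346.42296197  19.96697734  80.        ]
```

View pics/w1.png

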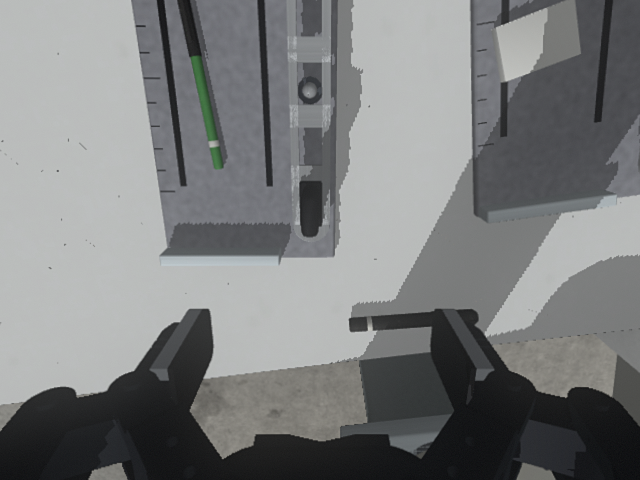

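The wrist view shows the grip at (300–322, 181–237), the pin at (310,90) and the fingers straddling the grip line.

```bash
python3 - <<'E'
from h import *
from bench import camera,telemetry
s=telemetry.state();c=wristcam(camera("wrist"),s);t,d=camera("top"),camera("side")
g=cv2.cvtColor(c["color"],cv2.COLOR_RGB2GRAY)[175:245,290:335]
print(g[::5,::3])
n,l,st,ce=cv2.connectedComponentsWithStats((g<70).astype(np.uint8))
for i in range(1,n):
    if st[i,4]>100: print(st[i],ce[i]+[290,175])
for p,z in(((311,181),39),((311,215),84),((311,237),84)): print(plane(c,p,z))
print("pin",plane(c,(310,90),49),tri(c,(310,90),t,(268,260.8)),tri(c,(310,90),d,(282,280)))
print("top",tri(c,(311,217),t,(259.8,311)),tri(c,(311,217),d,(318.5,286)))
E
```

```text
[[120 129 128 131 115 132  90  91  93  93  91  92  93  90  88]
 [122 129 128 134  79  81  81  82  84  83  88  93  92  91  87]
 [121 127 129  49  45  42  39  41  45  44  44  95  93  90  84]
 [121 139 134  46  43  40  39  40  42  42  43  94  92 115  86]
 [117 162 139  60  39  39  41  41  42  45  43  94 103 112  88]
 [113 159 141  59  43  44  45  46  45  44  43  92 130 122  84]
 [118 128 131  79  44  46  47  47  45  44  44  96 151 110 119]
 [118 131 131  79  43  46  49  48  44  45  45 102 168 138 114]
 [120 151 134  78  47  49  49  48  47  45  47 108 172 138 118]
 [121 139 131 102  44  51  52  48  48  47  46 135 179 149 118]
 [121 130 134 131  46  53  52  52  48  46  52 135 138 122 114]
 [ 87 125 136 133  44  52  54  50  49  66 131 136 131 127 113]
 [121 120 143 133 101  50  49  47  60 135 132 137 120 124 111]
 [123 123 124 124 113 139 139 135 132 132 123 123 120 123 115]]
[   9    6   23   56 1173] [310.0341006  206.64279625]
[492.29665034 145.07830915  39.        ]
[474.15036866 146.69301363  84.        ]
[455.98973325 149.47467033  84.        ]
pin [566.21228907 134.27683574  49.        ] (array([567.29169418, 134.51332926,  26.67532446]), np.float64(0.9567587659793872)) (array([567.64893439, 135.31173244,  39.85538396]), np.float64(2.823130656788076))
top (array([471.93663839, 144.56487172,  79.36147939]), np.float64(5.550605038527024)) (array([473.49556967, 146.4810375 ,  88.07623667]), np.float64(0.5342725035605517))
```

Grip at about (474,146), consistent across views (top near 84); pin at (566,134). Next I shift 9 mm sideways and go down.

```bash
python3 -m pendant '{"xyz":[[-0.001,-0.009,0.02],[0,0,0.035],[0,0,0.04],[0,0,0.04],[0,0,0.03]],"twist":[[0,0,0.05],[0,0,0],[0,0,0],[0,0,0],[0,0,0]]}'
python3 -m pendant '{"xyz":[[0,0,0.012],[0,0,0],[0,0,0]],"twist":[[0,0,0],[0,0,0],[0,0,0]]}'
python3 - <<'E'
from bench import camera
import cv2
cv2.imwrite("pics/w2.png",camera("wrist")["color"][:,:,::-1])
E
```

```text
clock: 3.3
tool_pos: [473.9, 145.9, 65.0]
eef_rot: [[0.989, -0.146, -0.001], [-0.146, -0.989, -0.0], [-0.001, 0.0, -1.0]]
wrist_force: [0.5, 0.2, -0.6]
grip_width: 0.997
gripper_force: 0.0
clock: 3.68
tool_pos: [475.1, 146.7, 55.6]
eef_rot: [[0.989, -0.145, 0.002], [-0.145, -0.989, 0.0], [0.002, -0.001, -1.0]]
wrist_force: [0.6, 0.2, 0.7]
grip_width: 0.996
gripper_force: 0.0
```

View pics/w2.png

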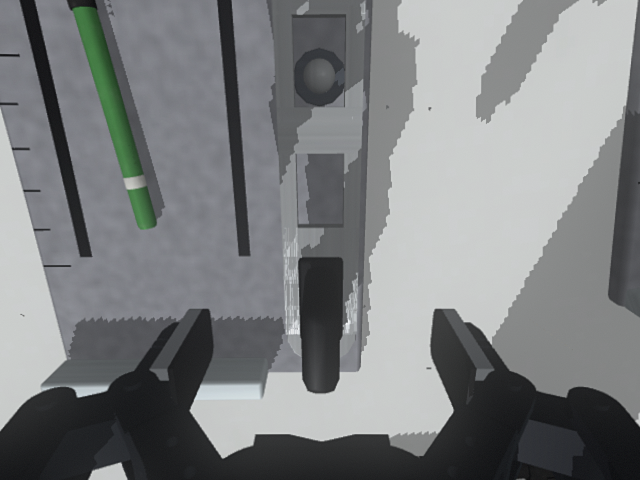

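The grip (320,330) is centred between the open fingers, and the pin is at (320,75) in the middle hole. Closing now.

```bash
python3 -m pendant '{"xyz":[[0,0,0],[0,0,0],[0,0,0],[0,0,0],[0,0,0]],"twist":[[0,0,0],[0,0,0],[0,0,0],[0,0,0],[0,0,0]]}' 1 60
python3 -m pendant '{"xyz":[[0,0,0],[0,0,0],[0,0,0],[0,0,0]],"twist":[[0,0,0],[0,0,0],[0,0,0],[0,0,0]]}'
```

```text
clock: 4.35
tool_pos: [474.5, 147.1, 54.5]
eef_rot: [[0.989, -0.145, 0.0], [-0.145, -0.989, 0.001], [0.0, -0.001, -1.0]]
wrist_force: [-0.3, 5.1, 2.3]
grip_width: 0.15
gripper_force: 60.7
clock: 4.85
tool_pos: [474.5, 147.1, 54.5]
eef_rot: [[0.989, -0.145, 0.0], [-0.145, -0.989, 0.001], [0.0, -0.001, -1.0]]
wrist_force: [0.5, 4.4, 2.2]
grip_width: 0.152
gripper_force: 60.8
```

```bash
python3 -m pendant '{"xyz":[[0.002,0,-0.01],[0.002,0,-0.01],[0.003,0,-0.01],[0.003,0,-0.01],[0.003,0,-0.01]],"twist":[[0,0,0],[0,0,0],[0,0,0],[0,0,0],[0,0,0]]}'
python3 -m pendant '{"xyz":[[0,0,0],[0,0,0]],"twist":[[0,0,0],[0,0,0]]}'
python3 - <<'E'
from bench import camera
import cv2
cv2.imwrite("pics/w3.png",camera("wrist")["color"][:,:,::-1])
E
```

```text
clock: 5.48
tool_pos: [487.0, 145.2, 104.2]
eef_rot: [[0.989, -0.145, -0.001], [-0.145, -0.989, 0.001], [-0.001, -0.001, -1.0]]
wrist_force: [2.1, 6.5, -4.8]
grip_width: 0.151
gripper_force: 59.3
clock: 5.72
tool_pos: [487.2, 145.3, 104.2]
eef_rot: [[0.989, -0.145, -0.0], [-0.145, -0.989, 0.001], [-0.0, -0.001, -1.0]]
wrist_force: [2.0, 7.1, -1.8]
grip_width: 0.153
gripper_force: 59.6
```

View pics/w3.png

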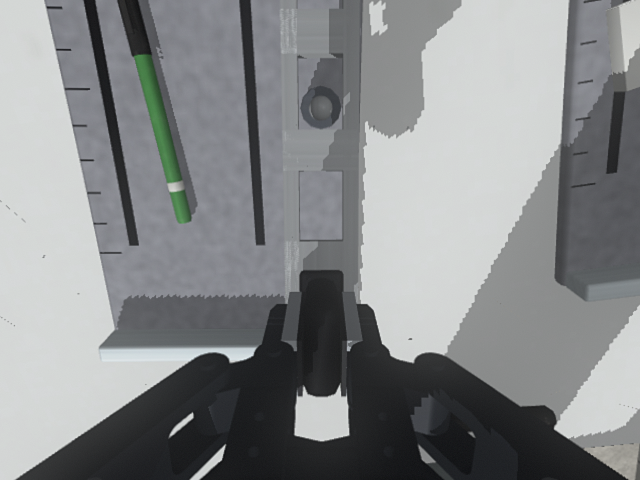

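The stay is raised between the fingers and the pin (320,106) shows clear below the bar. I now use the flat-stay picture w2 to measure the exact hole-to-pin distance.

```bash
python3 - <<'E'
from h import *
from bench import camera
c=camera("wrist")
s=dict(tool_pos=np.array([475.1,146.7,55.6]),eef_rot=np.array([[.989,-.145,.002],[-.145,-.989,0],[.002,-.001,-1]]))
c=wristcam(c,s); e=np.array([.990,-.141,0])
P=lambda p,z:plane(c,p,z)@e
print("mid hole",P((320,15),39),P((320,107),39),"end hole",P((320,154),39),P((320,227),39),"pin",P((319,73),49),P((319,75),47))
c=camera("wrist");s=dict(tool_pos=np.array([487.2,145.3,104.2]),eef_rot=np.array([[.989,-.145,0],[-.145,-.989,0],[0,0,-1]]))
c=wristcam(c,s);print("pin again",P((321,106),49),P((321,104),49))
E
```

```text
mid hole 562.4073388324625 530.6544872941914 end hole 512.4133246101098 480.9608656745335 pin 542.2910196067502 541.7571403582361
pin again 542.8163791331524 543.7383111267173
```

The end hole is about 46 mm short of the pin (pin at 542.5, hole at 496.7 along the guide). I move 46 mm along x, then look before lowering.

```bash
python3 -m pendant '{"xyz":[[0.01,0,0],[0.01,0,0],[0.01,0,0],[0.01,0,0],[0.006,0,0]],"twist":[[0,0,0],[0,0,0],[0,0,0],[0,0,0],[0,0,0]]}'
python3 -m pendant '{"xyz":[[0,0,0],[0,0,0]],"twist":[[0,0,0],[0,0,0]]}'
python3 -m pendant '{"xyz":[[-0.003,0,0.01],[-0.003,0,0.01],[-0.003,0,0.01],[0,0,0],[0,0,0]],"twist":[[0,0,0],[0,0,0],[0,0,0],[0,0,0],[0,0,0]]}'
python3 - <<'E'
from bench import camera
import cv2
cv2.imwrite("pics/w4.png",camera("wrist")["color"][:,:,::-1])
E
```

```text
clock: 6.5
tool_pos: [532.8, 138.8, 104.0]
eef_rot: [[0.989, -0.145, -0.001], [-0.145, -0.989, 0.001], [-0.001, -0.001, -1.0]]
wrist_force: [0.4, 8.1, -0.4]
grip_width: 0.152
gripper_force: 59.7
clock: 6.75
tool_pos: [532.8, 138.8, 104.1]
eef_rot: [[0.989, -0.145, -0.0], [-0.145, -0.989, 0.001], [-0.0, -0.001, -1.0]]
wrist_force: [2.5, 8.1, -2.2]
grip_width: 0.151
gripper_force: 59.5
clock: 7.38
tool_pos: [523.7, 140.0, 74.2]
eef_rot: [[0.989, -0.145, -0.0], [-0.145, -0.989, 0.001], [-0.0, -0.001, -1.0]]
wrist_force: [-0.5, 8.5, -0.7]
grip_width: 0.155
gripper_force: 59.6
```

View pics/w4.png

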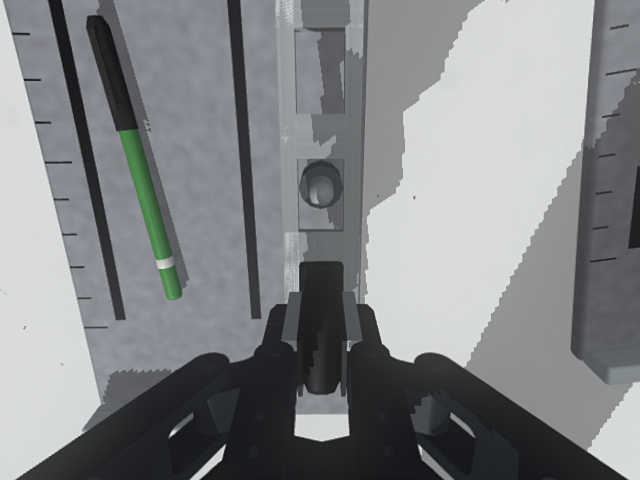

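The pin at (321,185) stands inside the end hole (rows 158–231). Lowering the rest.

```bash
python3 -m pendant '{"xyz":[[-0.002,0,0.008],[-0.001,0,0.006],[-0.001,0,0.005],[0,0,0],[0,0,0]],"twist":[[0,0,0],[0,0,0],[0,0,0],[0,0,0],[0,0,0]]}'
python3 -m pendant '{"xyz":[[0,0,0],[0,0,0],[0,0,0],[0,0,0],[0,0,0]],"twist":[[0,0,0],[0,0,0],[0,0,0],[0,0,0],[0,0,0]]}' -1
python3 - <<'E'
from h import *
from bench import camera,telemetry
s=telemetry.state();c=wristcam(camera("wrist"),s)
print(s["tool_pos"],s["grip_width"],s["wrist_force"])
cv2.imwrite("pics/w5.png",c["color"][:,:,::-1])
E
```

```text
clock: 8.05
tool_pos: [520.1, 140.6, 55.4]
eef_rot: [[0.989, -0.145, 0.001], [-0.145, -0.989, 0.001], [0.0, -0.001, -1.0]]
wrist_force: [0.3, 7.4, 1.6]
grip_width: 0.153
gripper_force: 59.8
clock: 8.68
tool_pos: [519.9, 140.0, 55.3]
eef_rot: [[0.989, -0.145, -0.0], [-0.145, -0.989, 0.0], [-0.0, -0.0, -1.0]]
wrist_force: [-0.2, 0.3, -0.2]
grip_width: 0.999
gripper_force: 0.0
[519.88540873 139.97470777  55.33882086] 0.9991494401566385 [-0.230005    0.31825405 -0.18487693]
```

View pics/w5.png

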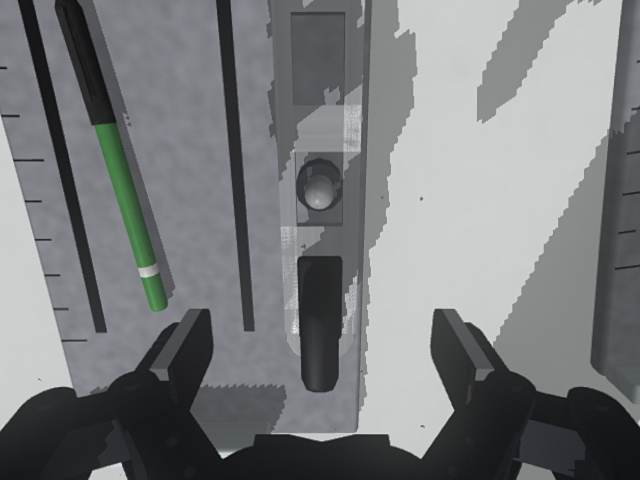

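The pin (319,191) stands up through the end hole (rows 152–225), and the bar has the same apparent size as when flat before. I retreat upwards and check the numbers.

```bash
python3 - <<'E'
from h import *
from bench import camera,telemetry
s=telemetry.state();c=wristcam(camera("wrist"),s); e=np.array([.990,-.141,0])
P=lambda p,z:plane(c,p,z)@e
print("hole",(P((320,152),39)+P((320,225),39))/2,P((320,152),39)-P((320,225),39),"pin",P((319,191),49))
E
python3 -m pendant '{"xyz":[[0,0,-0.02],[0,0,-0.04],[0,0,-0.05],[0,0,-0.05],[0,0,-0.02]],"twist":[[0,0,0],[0,0,0],[0,0,0],[0,0,0],[0,0,0]]}'
python3 -m pendant '{"xyz":[[0,0,0],[0,0,0],[0,0,0]],"twist":[[0,0,0],[0,0,0],[0,0,0]]}'
python3 - <<'E'
from bench import camera
import cv2,numpy as np
a=cv2.resize(camera("wrist")["color"],(400,300));b=cv2.resize(camera("side")["color"][180:390,130:410],(400,300))
cv2.imwrite("pics/f.png",np.hstack([a,b])[:,:,::-1])
E
```

```text
hole 542.8763299135618 31.298190204562843 pin 544.5369330525347
clock: 9.4
tool_pos: [520.5, 140.2, 238.5]
eef_rot: [[0.989, -0.145, 0.004], [-0.145, -0.989, 0.001], [0.004, -0.001, -1.0]]
wrist_force: [0.2, 1.0, 0.1]
grip_width: 0.995
gripper_force: 0.0
clock: 9.78
tool_pos: [519.5, 140.0, 234.1]
eef_rot: [[0.989, -0.145, -0.002], [-0.145, -0.989, -0.0], [-0.002, 0.0, -1.0]]
wrist_force: [-0.5, -0.4, 0.5]
grip_width: 0.999
gripper_force: 0.0
```

View pics/f.png

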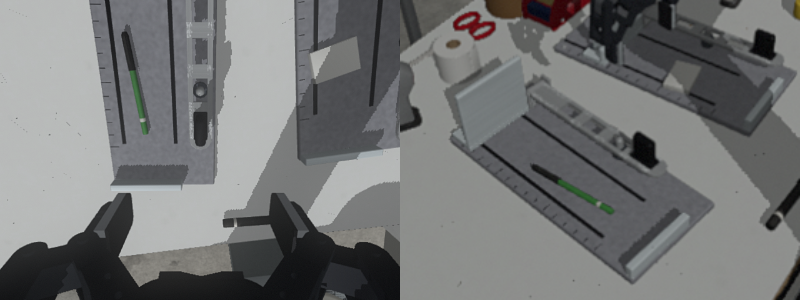

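The stay lies flat with the pin in its end hole (about 2 mm off centre), the gripper is clear, and the low guide hasn't moved.

```bash
python3 -c "
from bench import workorder
print(workorder.finish_job())"
```

```text
the job is handed in; nothing more can be done
None
```

The job is handed in (no verdict was returned): the tall guide's stop is about 46 mm further from the lip, its stay lies flat with the end hole over the pin (about 2 mm off centre by my measurement), and the low guide was not touched.

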